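# Set the hold-down clamp over a switch panel

## Task

Slide the folded switch panel along the bench, without lifting it, right home into the corner of the clamp fixture, flush against both the back fence and the end stop. Then turn the clamp's wing screw clockwise until it seats, and back it off a quarter turn so that the panel has a little free play. Finish still gripping the wing in that position and hold it steady, so that I can nip up the lock screw; leave the other parts on the bench where they are.

Things in the scene. Friction and masses are not known exactly. Their poses are not given: they have to be found in the camera images.
- fixture: steel fixture bolted to the bench. Origin at bench level under the panel's home centre; x points away from the robot, y left. Back fence: bar along y, 18 mm high, near face at x=+60 mm, y -130 to +120. End stop: block 18 mm high, face at y=+100 mm, x +10 to +80. Behind the fence: flange 8 mm high to x=+140 and a post at x=+87 to +113, 60 mm high, that carries the clamp arm.
- panel: loose folded aluminium switch panel, 120 (x) x 200 (y) x 20 mm high, 3 mm sheet, open below, about 0.4 kg, square cut-outs each side of a plain middle land. Origin: centre of its underside. Home = origin and axes coincide with the fixture's. It starts flat, 35 to 85 mm short of the fence and of the end stop (to its right), yawed up to 0.3 rad. It passes 1.5 mm or more below the screw's foot.
- boss (a point): centre of the top of the clamp arm's round boss (radius 15 mm), on the vertical axis of the screw: at x=+30, y=0, z=64 mm in the fixture's frame. The arm, 26 mm wide, z 48 to 60 mm, runs from the boss back to the post, over the panel's middle.
- screw (a joint): turn of the clamp screw (rad): 0 = seated, its 24 mm collar down on the boss, a hard stop plainly felt in the wrist; negative = backed off; grows clockwise seen from above. A quarter turn off the seat is -1.57. Starts between -3.0 and -2.0. Friction about 0.05 N m; stays where it is left; it rises 4 mm per turn backed off.
- wing: black wing of the screw: flat bar 46 mm long, 10 mm thick, 22 mm high, z=84 to 106 mm when seated, on a hub of 17 mm diameter from z=80; pinch it across its 10 mm from above. Turns and rises with the screw. Origin: on the screw axis, at z=0 when seated; x axis along the 46 mm length. Its yaw = fixture yaw + 0.6 - screw value.
- selector: loose black selector switch, 36 x 40 x 54 mm, left of the fixture beyond the end stop; leave alone. Origin: centre of underside.
- pushbutton: loose black push-button unit, 28 x 40 x 38 mm, left of the panel; leave alone. Origin: centre of underside.
- terminal: loose grey terminal block, 30 x 74 x 42 mm, behind the fence on the right; leave alone. Origin: centre of underside.
- screwdriver: loose screwdriver, about 200 mm long, lying to the right of the panel; leave alone. Origin: on the bench under its middle.
- carton: blue carton, 80 x 110 x 55 mm, far left of the fixture; leave alone. Origin: centre of underside.
- glue: white bottle, 44 mm across, 120 mm tall, behind the fixture on the left; leave alone. Origin: centre of underside.
- blank: loose flat steel blank with holes, 120 x 240 x 5 mm, lying far to the left; leave alone. Origin: centre of underside.
Not all that is in view belongs to the job. Of the things that look like the panel, the largest one is meant.

How it is judged (in metres and radians):
On the way, in this order (a step that is already met when the one before it is completed fails the run):
1. the panel is home in the corner, flush with back fence and end stop, while the screw is still open (x of panel in the frame of fixture above -0.004 m and y of panel in the frame of fixture above -0.004 m and angle between the x axis of panel and the x axis of fixture, either way round below 0.035 rad and value of joint screw below -0.3 rad), for 0.2 s.
2. the wing screw is turned clockwise until it seats, with the panel still home (x of panel in the frame of fixture above -0.004 m and y of panel in the frame of fixture above -0.004 m and angle between the x axis of panel and the x axis of fixture, either way round below 0.035 rad and value of joint screw above -0.05 rad), for 0.2 s.
3. the screw is backed off a quarter turn (within 15 degrees), held in the fingers (value of joint screw between -1.831 and -1.311 rad and contact force between the fingers and wing above 1 N), for 0.2 s.
At the end, for the whole second after the job is handed in: The panel lies flat on the bench, within 4 mm of the back fence and of the end stop and square to them within 2 degrees; the screw stands still a quarter turn (within 15 degrees) off its seat, and the fingers still grip its wing with more than 1 N (all of step 3 and x of panel in the frame of fixture above -0.004 m and y of panel in the frame of fixture above -0.004 m and angle between the x axis of panel and the x axis of fixture, either way round below 0.035 rad and velocity of joint screw between -0.05 and 0.05 rad/s and linear speed of panel below 0.01 m/s and height (world z) of panel below 0.004 m); the arm keeps its last pose, push and grip.
It fails at once if the panel is lifted off the bench (over 12 mm) (height (world z) of panel above 0.012 m).
It fails at once if one of the other loose parts is shifted more than 20 mm (distance of any of selector, pushbutton, terminal, screwdriver, carton, glue, blank from where it was at the start of the episode above 0.02 m).
It also fails if it takes over 64 s, if anything falls off the work surface, if the arm or the gripper's body presses on something with over 40 N, if the wrist force passes 120 N, or if a joint passes its speed limit or range.

## Robot

A 6-joint arm with a two-finger parallel gripper is mounted at the origin on the work surface. World frame = base frame: x ahead of the robot, y to its left, z up, the work surface at z = 0. Lengths are in mm, angles in rad, forces in N, time in s.
With the tool pointing down it reaches from about 425 to 950 mm from the base axis. Payload 3.5 kg.
Tool frame: the origin (TCP) lies midway between the tips of the shut fingers; the grasp point (between the pads) lies 19 mm behind it; z points along the fingers, y is the line along which they close (so a half turn about z gives the same grasp; the last joint's range is limited). The gripper opens to 85 mm and grips with 20 to 120 N. Pads are 22 mm wide; open, the fingers measure 114 mm over their backs; the gripper's body (76 mm by 85 mm) begins 54 mm behind the grasp point. The pads swing forward as they close: fully open they stand 13 mm farther back than shut.
Start: joints at [1.083, 0.286, 1.577, -0, 1.279, -0.15], TCP at [223.666, 636.851, 231.325] pointing down, gripper open.
Joint ranges: [-2.77, 2.77], [-0.9, 2.22], [0.21, 2.48], [-1.53, 4.67], [0.24, 2.81], [-2.84, 2.84]. Speed limits (rad/s): [2.79, 2.79, 3.14, 3.14, 3.14, 3.14].

## Interface

Orientations are given as [roll, pitch, yaw] about the fixed x, y, z axes, in that order (R = Rz(yaw) Ry(pitch) Rx(roll)).
In Python, from station import state, grab_frame, finish_job gives the robot as it stands. The module is installed in compiled form; this text tells all that it offers.
- The arm moves only by the tool jog_arm, never from a script. Its arguments are lists of equal length, an entry for each row: "grip": the finger opening in mm, from 0 to 85.4; "travel": the shift along the world's x, y, z in units of 0.12 m (1.0 is 0.12 m), a list of three; "turn": the turn, a rotation vector about the world's x, y, z in units of pi rad (1.0 is pi rad), a list of three. A call has 1 to 20 rows; each row is the pose to reach, as a shift and turn from the pose commanded when the call began, turning the shorter way round; what a row does not reach only later rows make up. A row lasts 1/8 s, in which the tool goes at most 62.5 mm and 10.7 degrees, less where a joint would pass 70% of its speed; a pose out of reach is approached as far as the arm can. A call with a number of a shift or a turn outside -1 to 1 is refused whole. A call with a gripper value outside its range is refused whole. The fingers move at their own pace and stop on an object; "newtons" is the grip in N (left out, the last holds). Time passes only in rows, so rows that repeat a pose let the fingers close. It gives the time, the measured TCP pose, the force, the opening and the grip force at its end, in the units of the state.
- state(): the state, without advancing time (a new reading comes with each control period).
- grab_frame(name): name is "scene" or "top"; returns a dict with "img" (420x560x3 uint8, red, green, blue), "K" (3x3 intrinsics, pixels), "distortion" ([k1, k2, p1, p2, k3] as OpenCV has them; the pictures are not rectified), "rvec" (rotation vector, rad) and "tvec" (3), from world to camera coordinates, as OpenCV has them. Camera axes: x right, y down, z forward; pixel columns grow to the right and rows downward; lengths in mm; the calibration is good to about 2 mm. A picture is of the moment at which its call begins. There is no depth.
- finish_job(): hands the job in; it is judged then, once.
The state is a dict: "time": time; "joints": joint angles; "qvel": joint speeds; "effort": joint torques, N m; "position": TCP position; "tool_rot": TCP orientation; "contact_force": force on the tool from outside, world axes, zero at the start; "wrist_torque": the same for the moment, N m; "finger_gap": opening from 0.0 (shut) to 1.0 (fully open); "grasp_force": force on a finger pad.
Only numpy, scipy, OpenCV 4.12 (cv2) and the standard library are available. Lean on these libraries where they do the work, as an engineer would, in place of code of your own. Each camera call takes 0.05 s, during which the arm holds its last target. There are 200 camera calls.

## Working session

There is one attempt and no reset: what is moved stays moved. The work goes in short steps, Python scripts to look and compute and a tool call to move; the robot and the scene stay as the last step left them, time stands still between calls to the robot, and variables do not carry over. Pictures are saved under pics/ and viewed, at most 10 in all, crops included, and the job is handed in when it is done.

Besides the shell and the picture viewer there is one more tool, called after "Emit:" as a command line: name --argument value ..., lists and objects as JSON in quotes. jog_arm: Moves the arm, as the interface text tells. Its arguments: {"type":"object","properties":{"grip":{"type":"array"},"travel":{"type":"array"},"turn":{"type":"array"},"newtons":{"type":"number"}},"required":["grip","travel","turn"]}

```bash
mkdir -p pics; cat > h.py <<'E'
import numpy as np, cv2
from station import state, grab_frame, finish_job
def snap(name,fn):
    f=grab_frame(name); cv2.imwrite('pics/'+fn+'.png',cv2.cvtColor(f['img'],cv2.COLOR_RGB2BGR)); np.save(fn+'.npy',f,allow_pickle=True); return f
def load(fn): return np.load(fn+'.npy',allow_pickle=True).item()
def ray(f,uv):
    n=cv2.undistortPoints(np.array(uv,float).reshape(-1,1,2),f['K'],np.array(f['distortion'])).reshape(-1,2)
    R=cv2.Rodrigues(np.array(f['rvec'],float))[0]; t=np.array(f['tvec'],float).ravel()
    return -R.T@t, np.c_[n,np.ones(len(n))]@R
def plane(f,uv,z):
    c,d=ray(f,uv); return c+d*((z-c[2])/d[:,2])[:,None]
def proj(f,X):
    return cv2.projectPoints(np.array(X,float).reshape(-1,1,3),np.array(f['rvec'],float),np.array(f['tvec'],float),f['K'],np.array(f['distortion']))[0].reshape(-1,2)
E
python3 - <<'E'
from h import *
for n in('scene','top'):
    f=snap(n,n+'0'); print(n, ray(f,[[280,210]]))
print(state())
E
```

```text
scene (array([1117.30149618, -204.62695185,  695.23362059]), array([[-0.62024713,  0.32610811, -0.71360735]]))
top (array([ 366.97421534,   76.32774615, 1185.26836566]), array([[ 0.18240489,  0.01738311, -0.98307661]]))
{'time': 0.1, 'joints': array([ 1.08300901e+00,  2.87098817e-01,  1.57804994e+00, -1.01476795e-05,
        1.27861436e+00, -1.49997098e-01]), 'qvel': array([ 0.00110996, -0.00163612, -0.00341798, -0.00129325,  0.00030555,
        0.00011494]), 'effort': array([ 1.10632331e-05, -4.07294834e+01, -2.93699938e+01, -1.91117979e-04,
        3.43203115e-03,  2.70679624e-05]), 'position': array([223.38257716, 636.32398632, 230.0605396 ]), 'tool_rot': array([-3.13944511e+00, -3.14741812e-04,  2.80380503e+00]), 'contact_force': array([-0.0618253 ,  0.86639761,  0.64563664]), 'wrist_torque': array([ 0.04931387,  0.01046823, -0.00678966]), 'grasp_force': 0.0, 'finger_gap': 1.0008612140706112}
```

View pics/top0.png

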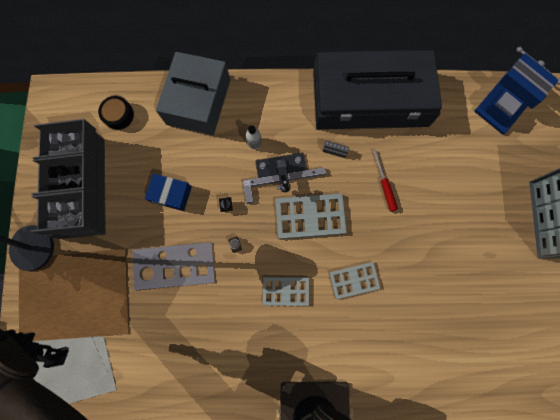

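View pics/scene0.png

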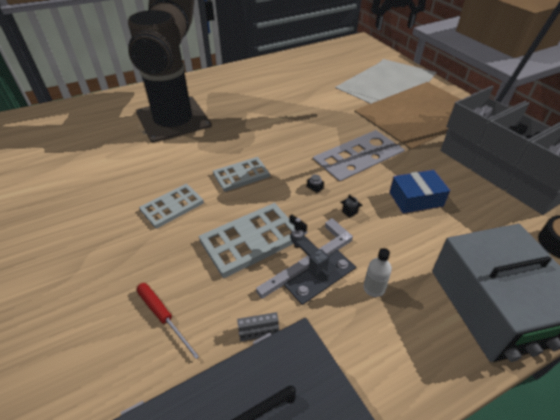

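Top: the panel is at (311,216), the fence runs (248,185)–(326,172), the wing is near (285,184), and the end stop is at (249,190). In the scene view the panel is at (250,238), the clamp at (318,262) and the wing near (298,225). Next I'll enlarge both.

```bash
python3 - <<'E'
import cv2,numpy as np
a=cv2.imread('pics/top0.png')[145:245,215:355]; b=cv2.imread('pics/scene0.png')[195:310,190:365]
cv2.imwrite('pics/topc.png',cv2.resize(a,None,fx=5.7,fy=5.7,interpolation=cv2.INTER_CUBIC))
cv2.imwrite('pics/scenec.png',cv2.resize(b,None,fx=4.5,fy=4.5,interpolation=cv2.INTER_CUBIC))
E
```

```text
(no output)
```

View pics/topc.png

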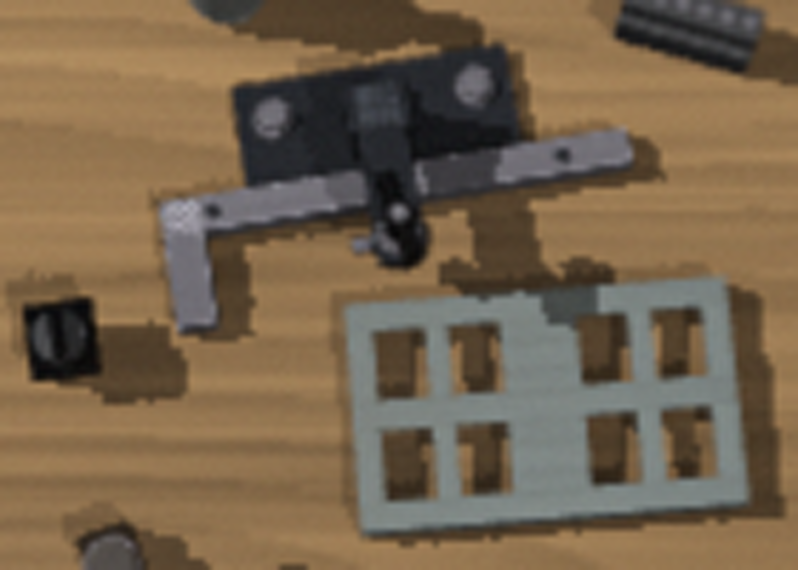

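View pics/scenec.png

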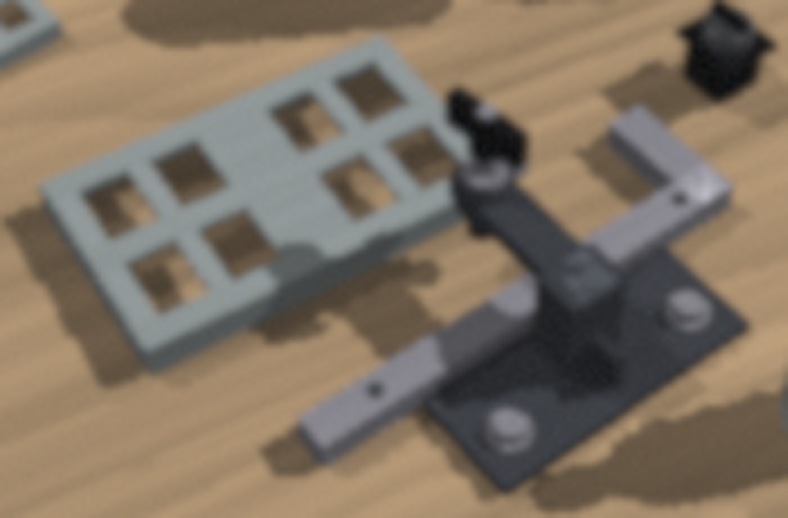

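```bash
cat > fit.py <<'E'
from h import *
T=load('top0'); S=load('scene0')
ct=lambda p:(np.array(p,float)+.5)/5.7-.5+[215,145]
cs=lambda p:(np.array(p,float)+.5)/4.5-.5+[190,195]
def rigid(M,P):
    a,b=M-M.mean(0),P-P.mean(0); th=np.arctan2((a[:,0]*b[:,1]-a[:,1]*b[:,0]).sum(),(a*b).sum())
    R=np.array([[np.cos(th),-np.sin(th)],[np.sin(th),np.cos(th)]]); t=P.mean(0)-R@M.mean(0)
    return th,t,P-(M@R.T+t)
if __name__=='__main__':
    np.set_printoptions(precision=2,suppress=True)
    M=np.array([[80,120],[60,-130],[10,100],[10,120],[60,100],[80,-130]],float)
    ft=plane(T,ct([[160,203],[633,163],[215,325],[180,330],[210,233],[627,128]]),18)[:,:2]
    fs=plane(S,cs([[732,188],[300,422],[612,128],[640,105],[325,447]]),18)[:,:2]
    print('fix top',*rigid(M,ft)); print('fix scene',*rigid(M[[0,1,2,3,5]],fs))
    th,t,_=rigid(np.r_[M,M[[0,1,2,3,5]]],np.r_[ft,fs]); print('fix',th,t)
    Mp=np.array([[60,100],[60,-100],[-60,-100],[-60,100]],float)
    pt=plane(T,ct([[345,308],[727,277],[748,500],[362,532]]),20)[:,:2]
    ps=plane(S,cs([[150,350],[42,188],[380,40]]),20)[:,:2]
    print('pan top',*rigid(Mp,pt)); print('pan scene',*rigid(Mp[[1,2,3]],ps))
    c,s=np.cos(th),np.sin(th); ax=t+np.array([[c,-s],[s,c]])@[30,0]; print('axis',ax)
    for z in(64,108): print(z,(proj(T,[[*ax,z]])-[215,145])*5.7,(proj(S,[[*ax,z]])-[190,195])*4.5)
E
python3 fit.py
```

```text
fix top 0.16366669527313815 [615.75  77.66] [[-0.19  0.76]
 [ 0.39  0.41]
 [-0.31  1.67]
 [ 0.29  0.24]
 [-0.1  -3.03]
 [-0.08 -0.04]]
fix scene 0.16417121281659966 [619.28  79.49] [[-1.08 -0.85]
 [ 1.36 -0.2 ]
 [ 2.58 -0.86]
 [-1.19  1.12]
 [-1.68  0.79]]
fix 0.16477082515514346 [617.38  78.45]
pan top 0.08030254917426913 [567.16   7.35] [[-1.32 -0.26]
 [-0.81 -0.77]
 [ 1.31  1.  ]
 [ 0.82  0.03]]
pan scene 0.07924223433902589 [570.3   8.9] [[-2.6   2.  ]
 [ 1.09  0.4 ]
 [ 1.52 -2.4 ]]
axis [646.98  83.37]
64 [[396.21 230.57]] [[481.75 173.44]]
108 [[395.67 208.64]] [[484.76 109.21]]
```

Emit:
jog_arm --grip '[85,85,85,85]' --travel '[[0.7,-1,0],[0.7,-1,0],[0.7,-1,0],[0.7,-1,0]]' --turn '[[0,0,0.05],[0,0,0.1],[0,0,0.16],[0,0,0.16]]'

```text
time: 0.6
position: [308.4, 515.6, 230.9]
tool_rot: [-3.141, -0.001, -2.981]
contact_force: [-1.7, -0.7, 0.1]
finger_gap: 0.997
grasp_force: 0.0
```

Emit:
jog_arm --grip '[85,85,85]' --travel '[[0.6,-1,0],[0.6,-1,0],[0.6,-1,0]]' --turn '[[0,0,0],[0,0,0],[0,0,0]]'

```text
time: 0.98
position: [380.4, 395.5, 231.1]
tool_rot: [-3.141, -0.0, -2.982]
contact_force: [0.8, -0.2, -1.2]
finger_gap: 0.992
grasp_force: 0.0
```

Emit:
jog_arm --grip '[85,85,85]' --travel '[[0.5,-1,0],[0.5,-1,0],[0.5,-1,0]]' --turn '[[0,0,0],[0,0,0],[0,0,0]]'

```text
time: 1.35
position: [440.7, 275.6, 231.3]
tool_rot: [3.141, 0.0, -2.982]
contact_force: [0.1, 0.7, -0.1]
finger_gap: 0.997
grasp_force: 0.0
```

Emit:
jog_arm --grip '[85,85,85]' --travel '[[0.3,-1,0],[0.3,-1,0],[0.3,-1,0]]' --turn '[[0,0,0],[0,0,0],[0,0,0]]'

```text
time: 1.72
position: [476.6, 155.4, 231.4]
tool_rot: [3.141, 0.0, -2.982]
contact_force: [0.4, -0.0, 0.2]
finger_gap: 0.992
grasp_force: 0.0
```

Emit:
jog_arm --grip '[85,85,85]' --travel '[[0,-1,0],[0,-1,0],[0,-1,0]]' --turn '[[0,0,0],[0,0,0],[0,0,0]]'

```text
time: 2.1
position: [476.0, 36.2, 231.4]
tool_rot: [3.141, 0.0, -2.981]
contact_force: [0.8, 0.7, 0.4]
finger_gap: 0.993
grasp_force: 0.0
```

```bash
python3 - <<'E'
from fit import *
np.set_printoptions(precision=2,suppress=True)
s=plane(S,cs([[457,92],[487,112],[520,145]]),106); t=plane(T,ct([[390,180],[398,212],[405,258]]),106)
print(s,t); print(state()['position'],state()['tool_rot'])
# wing mask candidates: black pixels near the axis
for f,c,nm in((T,(284.5,182),'t'),(S,(297.7,219),'s')):
    g=cv2.cvtColor(f['img'],cv2.COLOR_RGB2GRAY); u,v=map(int,c); print(nm); print(g[v-9:v+16,u-9:u+12])
E
```

```text
[[628.76  78.25 106.  ]
 [646.04  84.23 106.  ]
 [670.33  87.33 106.  ]] [[663.14  87.32 106.  ]
 [646.99  83.39 106.  ]
 [623.95  79.97 106.  ]]
[475.96  36.16 231.38] [ 3.14  0.   -2.98]
t
[[ 33  33  28  33  37  41  40  41  41  41  40  40  38  68  62  57  56  58
   59  63  61]
 [ 36  40  40  38  32  41  43  40  34  40  41  39  60 101  66  59  60  59
   60  61  61]
 [ 77  89  85  64  35  30  24  21  16  26  37  41  53 105  69  61  59  62
   62  60  61]
 [ 93  93  95  87  44  33  18  18  12  19  39  41  57 110 102  64  58  61
   60  60  60]
 [ 93  93  94  88  51  32  12  16  17  13  26  38  52  89 103  64  61  62
   61  61  59]
 [ 93  92  92  88  62  36  21  12  19  13  27  40  49  73 105  65  61  66
   59  54  49]
 [ 90  92  92  86  62  35  29  16  15  14  17  39  41  48  57  43  46  49
   47  47  49]
 [ 91  93  93  95  58  37  33  15  23  43  39  29  37  38  50  54  57  62
   66  66  65]
 [ 56  49  43  43  33  36  32  24  56 110 106  54  25  41  66  70  68  71
   70  77  78]
 [ 36  33  37  37  40  39  34  29  65 118 112  76  19  32  60  74  75  75
   83 122 127]
 [ 48  49  48  47  
[... 2844 characters left out ...]
7 146 146 123  83  40  15  21  19  15  19  17  15  20  18  26
   57  97 132]
 [ 78  98 118 136 141 126  87  47  19  22  16  17  21  15  15  15  18  27
   58 102 130]
 [ 72  83 100 120 133 124  95  57  32  21  26  29  30  33  24  20  13  33
   61 102 129]
 [ 80  82  87  99 114 115  97  69  48  37  43  51  60  57  47  32  24  36
   69 106 132]
 [ 90  88  83  82  89  95  88  72  60  54  60  74  84  87  73  53  40  54
   84 114 134]
 [ 92  89  81  70  74  81  81  74  68  68  72  86 100 105  95  74  67  78
  101 125 140]
 [ 94  89  74  62  71  79  85  83  82  83  86  96 106 113 103  83  82  99
  117 134 147]
 [106  97  71  56  62  77  90 100 104 104 105 106 112 108  98  82  90 112
  131 145 151]]
```

The wing is at about 0.24 rad (mod π), so the screw is near −2.6. Next I lower the arm in front of the panel's near edge.

Emit:
jog_arm --grip '[85,85,85,85]' --travel '[[0.03,-0.35,0],[0.03,-0.35,-0.5],[0.03,-0.35,-1],[0.03,-0.35,-1]]' --turn '[[0,0,0],[0,0,0],[0,0,0],[0,0,0]]'

```text
time: 2.6
position: [475.2, -1.9, 106.4]
tool_rot: [3.136, -0.011, -2.975]
contact_force: [0.3, 0.4, 0.4]
finger_gap: 0.997
grasp_force: 0.0
```

Emit:
jog_arm --grip '[85,85,85,85,85]' --travel '[[0,0,-0.4],[0,0,-0.8],[0,0,-0.9],[0,0,-0.95],[0,0,-0.95]]' --turn '[[0,0,0],[0,0,0],[0,0,0],[0,0,0],[0,0,0]]'

```text
time: 3.22
position: [481.2, -5.1, -0.7]
tool_rot: [-3.14, 0.003, -2.976]
contact_force: [-1.0, -0.4, -0.3]
finger_gap: 0.992
grasp_force: 0.0
```

```bash
python3 - <<'E'
from h import *
f=snap('scene','scene1'); cv2.imwrite('pics/s1c.png',cv2.resize(cv2.imread('pics/scene1.png')[130:310,130:370],None,fx=3,fy=3,interpolation=cv2.INTER_CUBIC))
E
```

```text
(no output)
```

View pics/s1c.png

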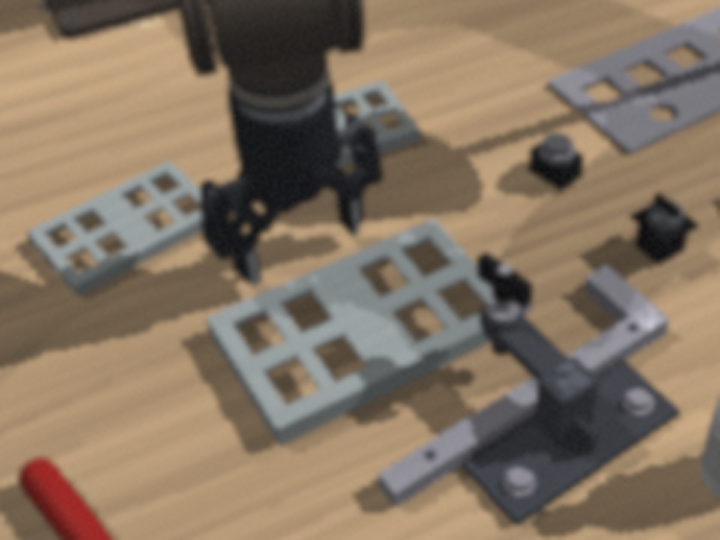

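The fingertips (crop 245,275 and 352,225) are just clear of the panel's near edge and level with it. Now I push along the fixture's x.

Emit:
jog_arm --grip '[85,85,85,85,85,85,85,85,85,85,85,85]' --travel '[[0.04,0.0067,0],[0.08,0.0133,0],[0.12,0.02,0],[0.16,0.0267,0],[0.2,0.033,0],[0.24,0.04,0],[0.28,0.0467,0],[0.32,0.053,0],[0.36,0.06,0],[0.4,0.0667,0],[0.44,0.073,0],[0.48,0.08,0]]' --turn '[[0,0,0],[0,0,0],[0,0,0],[0,0,0],[0,0,0],[0,0,0],[0,0,0],[0,0,0],[0,0,0],[0,0,0],[0,0,0],[0,0,0]]'

```text
time: 4.78
position: [537.1, 4.6, -2.8]
tool_rot: [3.141, -0.0, -2.977]
contact_force: [-3.1, -0.5, -0.5]
finger_gap: 0.995
grasp_force: 0.8
```

Emit:
jog_arm --grip '[85,85,85,85,85,85]' --travel '[[0.03,0.005,0],[0.06,0.01,0],[0.08,0.0133,0],[0.1,0.0167,0],[0.12,0.02,0],[0.12,0.02,0]]' --turn '[[0,0,0],[0,0,0],[0,0,0],[0,0,0],[0,0,0],[0,0,0]]'

```text
time: 5.52
position: [551.7, 6.9, -2.5]
tool_rot: [-3.141, 0.001, -2.977]
contact_force: [-0.9, -0.6, -0.9]
finger_gap: 0.997
grasp_force: 0.4
```

Emit:
jog_arm --grip '[85,85,85,85]' --travel '[[0.0125,0.002,0],[0.025,0.004,0],[0.0375,0.006,0],[0.0375,0.006,0]]' --turn '[[0,0,0],[0,0,0],[0,0,0],[0,0,0]]'

```text
time: 6.02
position: [556.1, 7.6, -2.5]
tool_rot: [-3.141, 0.001, -2.977]
contact_force: [-2.2, -0.2, 0.7]
finger_gap: 0.996
grasp_force: 1.0
```

```bash
python3 - <<'E'
from h import *
f=snap('scene','scene2'); cv2.imwrite('pics/s2c.png',cv2.resize(cv2.imread('pics/scene2.png')[160:310,160:370],None,fx=3.8,fy=3.8,interpolation=cv2.INTER_CUBIC))
E
```

```text
(no output)
```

View pics/s2c.png

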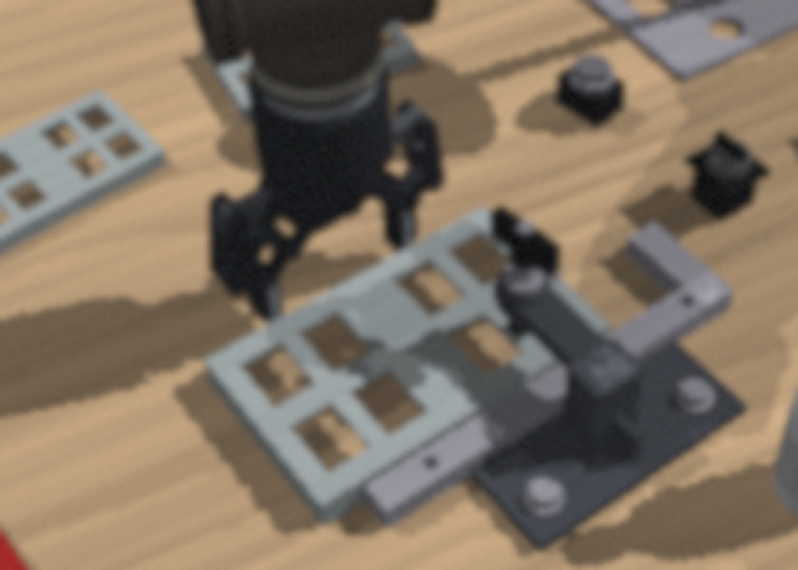

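The panel is square and within a few mm of the fence, whose near end is at crop (370,490). I'll keep pushing until I feel contact.

Emit:
jog_arm --grip '[85,85,85,85]' --travel '[[0.0125,0.002,0],[0.025,0.004,0],[0.0375,0.006,0],[0.0375,0.006,0]]' --turn '[[0,0,0],[0,0,0],[0,0,0],[0,0,0]]'

```text
time: 6.58
position: [557.9, 8.1, -3.0]
tool_rot: [3.141, -0.007, -2.976]
contact_force: [-9.2, -2.8, 7.4]
finger_gap: 0.995
grasp_force: 4.8
```

Emit:
jog_arm --grip '[85,85,85]' --travel '[[0.0125,0.002,0],[0.02,0.0033,0],[0.02,0.0033,0]]' --turn '[[0,0,0],[0,0,0],[0,0,0]]'

```text
time: 6.95
position: [557.9, 8.2, -3.4]
tool_rot: [3.14, -0.013, -2.976]
contact_force: [-14.9, -4.2, 11.7]
finger_gap: 0.994
grasp_force: 8.0
```

Flush with the fence: TCP at fixture x=−70.2, and the force is rising. Now I go round to the right end.

Emit:
jog_arm --grip '[85,85,85,85]' --travel '[[-0.12,-0.02,0],[-0.25,-0.04,0],[-0.25,-0.04,0.4],[-0.25,-0.04,0.4]]' --turn '[[0,0,0],[0,0,0],[0,0,0],[0,0,0]]'

```text
time: 7.45
position: [536.7, 3.3, 49.5]
tool_rot: [-3.138, 0.011, -2.977]
contact_force: [0.2, -0.2, 0.3]
finger_gap: 0.995
grasp_force: 0.0
```

Emit:
jog_arm --grip '[85,85,85,85,85,85,85,85,85,85,85]' --travel '[[0.0,-0.3,0],[0.1,-0.6,0],[0.3,-0.9,0],[0.6,-0.97,0],[0.89,-0.97,0],[0.89,-0.97,0],[0.89,-0.97,0],[0.89,-0.97,0],[0.89,-0.97,0],[0.89,-0.97,0],[0.89,-0.97,0]]' --turn '[[0,0,-0.05],[0,0,-0.1],[0,0,-0.15],[0,0,-0.2],[0,0,-0.25],[0,0,-0.3],[0,0,-0.35],[0,0,-0.4],[0,0,-0.45],[0,0,-0.5],[0,0,-0.5]]'

```text
time: 8.82
position: [639.6, -112.4, 44.5]
tool_rot: [3.141, -0.0, 1.737]
contact_force: [0.2, 0.7, 0.4]
finger_gap: 0.994
grasp_force: 0.0
```

Emit:
jog_arm --grip '[85,85,85,85]' --travel '[[0,0,-0.15],[0,0,-0.3],[0,0,-0.39],[0,0,-0.39]]' --turn '[[0,0,0],[0,0,0],[0,0,0],[0,0,0]]'

```text
time: 9.32
position: [638.1, -112.1, -3.7]
tool_rot: [-3.138, -0.002, 1.736]
contact_force: [0.7, 0.1, -0.1]
finger_gap: 0.996
grasp_force: 0.0
```

Emit:
jog_arm --grip '[85,85,85,85,85,85,85,85,85,85,85,85,85,85,85,85]' --travel '[[-0.006,0.037,0],[-0.012,0.074,0],[-0.018,0.111,0],[-0.025,0.148,0],[-0.031,0.185,0],[-0.037,0.222,0],[-0.043,0.259,0],[-0.049,0.296,0],[-0.055,0.333,0],[-0.061,0.37,0],[-0.068,0.407,0],[-0.074,0.444,0],[-0.08,0.481,0],[-0.086,0.518,0],[-0.092,0.555,0],[-0.098,0.592,0]]' --turn '[[0,0,0],[0,0,0],[0,0,0],[0,0,0],[0,0,0],[0,0,0],[0,0,0],[0,0,0],[0,0,0],[0,0,0],[0,0,0],[0,0,0],[0,0,0],[0,0,0],[0,0,0],[0,0,0]]'

```text
time: 11.32
position: [627.7, -41.2, -1.4]
tool_rot: [3.142, 0.0, 1.736]
contact_force: [-0.7, -2.9, 1.1]
finger_gap: 0.996
grasp_force: 1.6
```

Emit:
jog_arm --grip '[85,85,85,85]' --travel '[[-0.002,0.0125,0],[-0.004,0.025,0],[-0.006,0.0375,0],[-0.006,0.0375,0]]' --turn '[[0,0,0],[0,0,0],[0,0,0],[0,0,0]]'

```text
time: 11.82
position: [627.0, -36.9, -1.4]
tool_rot: [-3.142, -0.0, 1.736]
contact_force: [-0.8, -2.3, 1.4]
finger_gap: 0.997
grasp_force: 1.3
```

Emit:
jog_arm --grip '[85,85,85,85]' --travel '[[-0.002,0.0125,0],[-0.004,0.025,0],[-0.006,0.0375,0],[-0.006,0.0375,0]]' --turn '[[0,0,0],[0,0,0],[0,0,0],[0,0,0]]'

```text
time: 12.32
position: [626.4, -32.9, -1.4]
tool_rot: [3.141, 0.001, 1.736]
contact_force: [-0.6, -5.3, 1.5]
finger_gap: 0.996
grasp_force: 2.5
```

Emit:
jog_arm --grip '[85,85,85]' --travel '[[-0.0015,0.009,0],[-0.003,0.018,0],[-0.003,0.018,0]]' --turn '[[0,0,0],[0,0,0],[0,0,0]]'

```text
time: 12.7
position: [626.4, -32.9, -1.3]
tool_rot: [3.141, 0.004, 1.736]
contact_force: [0.2, -11.8, 0.9]
finger_gap: 0.995
grasp_force: 5.5
```

Contact at y=−111.4, so it's against the end stop. I'll back off, rise and look.

Emit:
jog_arm --grip '[85,85,85,85,85,85]' --travel '[[0.02,-0.12,0],[0.04,-0.25,0],[0.04,-0.25,0.5],[0.04,-0.25,1],[-0.1,-0.5,1],[-0.1,-0.5,1]]' --turn '[[0,0,0],[0,0,0],[0,0,0],[0,0,0.05],[0,0,0.1],[0,0,0.1]]'

```text
time: 13.45
position: [613.7, -91.6, 119.4]
tool_rot: [3.14, 0.0, 2.047]
contact_force: [-0.1, 0.8, -1.1]
finger_gap: 0.997
grasp_force: 0.0
```

```bash
python3 - <<'E'
from h import *
snap('scene','scene3'); snap('top','top3')
a=cv2.resize(cv2.imread('pics/scene3.png')[180:320,220:370],None,fx=3.9,fy=3.9,interpolation=cv2.INTER_CUBIC)
cv2.imwrite('pics/s3c.png',a)
b=cv2.resize(cv2.imread('pics/top3.png')[150:250,230:350],None,fx=5.5,fy=5.5,interpolation=cv2.INTER_CUBIC)
cv2.imwrite('pics/t3c.png',b)
E
```

```text
(no output)
```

View pics/s3c.png

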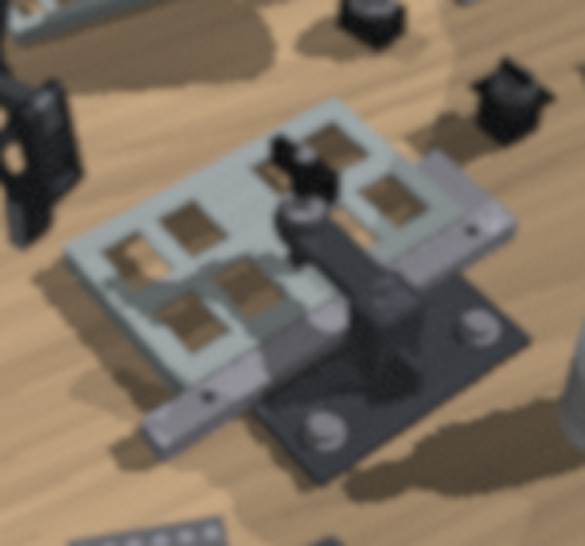

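View pics/t3c.png

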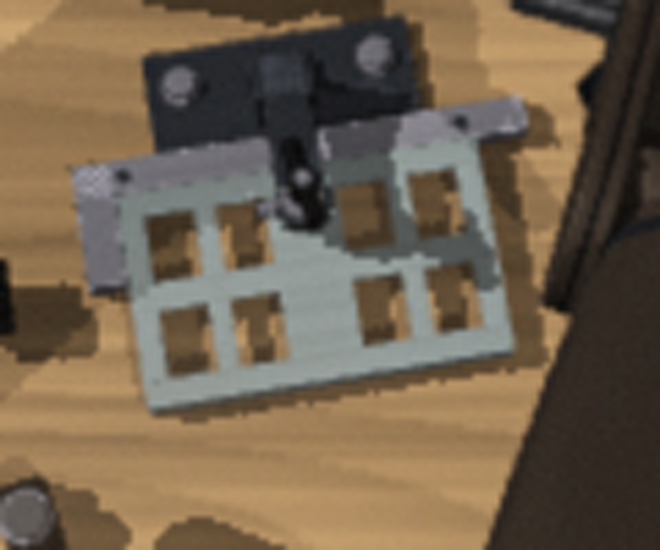

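Both views show the panel flush: no gap at the fence or at the end stop (crop corner 120,190 in the top view). The wing's centre is at top crop (300,178). Next I move above the wing.

Emit:
jog_arm --grip '[50,50,50,50,50]' --travel '[[0,0,0.25],[0.14,0.4,0.25],[0.28,0.75,0.25],[0.28,0.75,0.25],[0.28,0.75,0.25]]' --turn '[[0,0,0.05],[0,0,0.1],[0,0,0.15],[0,0,0.2],[0,0,0.2]]'

```text
time: 14.18
position: [647.2, 1.2, 147.1]
tool_rot: [-3.141, -0.002, 2.677]
contact_force: [-0.2, -1.2, 1.0]
finger_gap: 0.586
grasp_force: 0.0
```

Emit:
jog_arm --grip '[50,50,50,50,50,50]' --travel '[[0,0.35,0],[0,0.7,0],[0,0.7,0],[0,0.7,0],[0,0.7,0],[0,0.7,0]]' --turn '[[0,0,0.05],[0,0,0.1],[0,0,0.15],[0,0,0.2],[0,0,0.225],[0,0,0.225]]'

```text
time: 14.92
position: [647.2, 83.5, 147.8]
tool_rot: [3.141, -0.001, -2.902]
contact_force: [0.6, -0.1, 0.1]
finger_gap: 0.585
grasp_force: 0.0
```

```bash
python3 - <<'E'
from h import *
s=state(); print(s['position'],s['tool_rot'],s['joints'])
f=snap('scene','scene4')
cv2.imwrite('pics/s4c.png',cv2.resize(f['img'][150:290,230:380,::-1],None,fx=4,fy=4,interpolation=cv2.INTER_CUBIC))
E
```

```text
[647.21149861  83.49389918 147.80224827] [ 3.14106045e+00 -1.09865445e-03 -2.90221405e+00] [-2.70307669e-02  3.14113612e-01  1.70068137e+00  2.48121156e-04
  1.12799769e+00 -1.83731185e+00]
```

View pics/s4c.png

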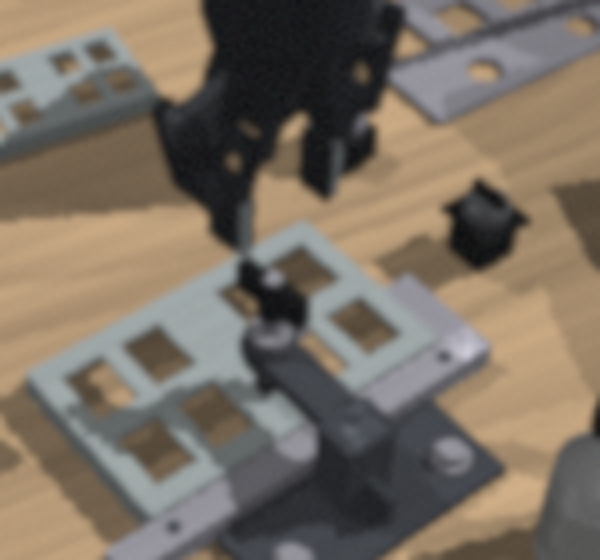

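The gripper is centred above the wing (crop 272,285), with the fingers on either side. Descend and pinch.

Emit:
jog_arm --grip '[50,50,50,50,50]' --travel '[[0,0,-0.2],[0,0,-0.35],[0,0,-0.45],[0,0,-0.5],[0,0,-0.5]]' --turn '[[0,0,0],[0,0,0],[0,0,0],[0,0,0],[0,0,0]]'

```text
time: 15.6
position: [647.4, 83.7, 88.2]
tool_rot: [3.141, -0.001, -2.899]
contact_force: [0.1, 0.8, 0.5]
finger_gap: 0.588
grasp_force: 0.0
```

Emit:
jog_arm --grip '[0,0,0,0,0,0]' --travel '[[0,0,0],[0,0,0],[0,0,0],[0,0,0],[0,0,0],[0,0,0]]' --turn '[[0,0,0],[0,0,0],[0,0,0],[0,0,0],[0,0,0],[0,0,0]]' --newtons 30

```text
time: 16.35
position: [648.0, 83.3, 89.3]
tool_rot: [-3.141, 0.001, -2.898]
contact_force: [-1.3, -2.4, 5.1]
finger_gap: 0.104
grasp_force: 33.0
```

```bash
python3 -c "
from h import *
print(state())"
```

```text
{'time': 16.35, 'joints': array([-2.69344346e-02,  3.82204309e-01,  1.72999872e+00, -7.40824071e-04,
        1.02839541e+00, -1.84081999e+00]), 'qvel': array([-5.31869862e-05, -3.32632627e-04, -2.00391051e-04, -2.70050070e-04,
        1.33146294e-03,  1.79935518e-03]), 'effort': array([ 1.69572897e+00, -3.76339138e+01, -2.41332185e+01,  6.02124855e-01,
       -3.27495234e-01,  1.96371053e-02]), 'position': array([647.9587173 ,  83.32175048,  89.34821088]), 'tool_rot': array([-3.14071560e+00,  7.88721559e-04, -2.89812098e+00]), 'contact_force': array([-1.30172875, -2.39971681,  5.09549758]), 'wrist_torque': array([-0.48078474,  0.24285326,  0.00257357]), 'grasp_force': 33.030370473861694, 'finger_gap': 0.10396366296422985}
```

Gripped (gap 8.9 mm, 33 N). Now I turn clockwise, following the thread down.

Emit:
jog_arm --grip '[0,0,0,0,0,0,0,0,0,0,0,0,0,0,0,0]' --travel '[[0,0,-0.001],[0,0,-0.002],[0,0,-0.003],[0,0,-0.003],[0,0,-0.004],[0,0,-0.005],[0,0,-0.006],[0,0,-0.007],[0,0,-0.008],[0,0,-0.008],[0,0,-0.009],[0,0,-0.01],[0,0,-0.011],[0,0,-0.012],[0,0,-0.0125],[0,0,-0.0125]]' --turn '[[0,0,-0.05],[0,0,-0.1],[0,0,-0.15],[0,0,-0.2],[0,0,-0.25],[0,0,-0.3],[0,0,-0.35],[0,0,-0.4],[0,0,-0.45],[0,0,-0.5],[0,0,-0.55],[0,0,-0.6],[0,0,-0.65],[0,0,-0.7],[0,0,-0.75],[0,0,-0.75]]'

```text
time: 18.35
position: [648.1, 83.4, 87.9]
tool_rot: [3.14, -0.0, 1.029]
contact_force: [-1.2, -2.5, 5.5]
finger_gap: 0.106
grasp_force: 33.0
```

```bash
python3 -c "
from h import *
s=state();print(s['tool_rot'],s['wrist_torque'],s['joints'][5])"
```

```text
[ 3.14001348e+00 -2.86437026e-04  1.02869671e+00] [-0.54440888  0.07990893 -0.06963503] 0.5155943997447887
```

Emit:
jog_arm --grip '[0,0,0,0]' --travel '[[0,0,0],[0,0,-0.001],[0,0,-0.001],[0,0,-0.001]]' --turn '[[0,0,-0.02],[0,0,-0.04],[0,0,-0.06],[0,0,-0.06]]'

```text
time: 18.85
position: [648.2, 83.4, 87.8]
tool_rot: [3.14, -0.001, 0.841]
contact_force: [-0.3, -2.9, 5.3]
finger_gap: 0.103
grasp_force: 33.0
```

```bash
python3 -c "
from h import *
s=state();print(s['tool_rot'],s['wrist_torque'],s['joints'][5])"
```

```text
[ 3.14000711e+00 -5.84679793e-04  8.40899886e-01] [-0.49889633  0.16667823 -0.02529386] 0.7034147950653532
```

Emit:
jog_arm --grip '[0,0,0,0]' --travel '[[0,0,0],[0,0,0],[0,0,0],[0,0,0]]' --turn '[[0,0,-0.01],[0,0,-0.02],[0,0,-0.03],[0,0,-0.03]]'

```text
time: 19.35
position: [648.2, 83.4, 87.7]
tool_rot: [3.14, -0.001, 0.748]
contact_force: [-0.4, -2.9, 4.7]
finger_gap: 0.109
grasp_force: 33.6
```

```bash
python3 -c "
from h import *
s=state();print(s['tool_rot'],s['wrist_torque'],s['joints'][5])"
```

```text
[ 3.13965260e+00 -5.51642786e-04  7.48488515e-01] [-0.49819581  0.14869587  0.29959848] 0.796245142936507
```

Emit:
jog_arm --grip '[0,0,0,0]' --travel '[[0,0,0],[0,0,0],[0,0,0],[0,0,0]]' --turn '[[0,0,-0.01],[0,0,-0.015],[0,0,-0.015],[0,0,-0.015]]'

```text
time: 19.85
position: [648.2, 83.4, 87.7]
tool_rot: [3.139, -0.0, 0.705]
contact_force: [-0.9, -2.8, 5.4]
finger_gap: 0.108
grasp_force: 47.2
```

```bash
python3 -c "
from h import *
s=state();print(s['tool_rot'],s['wrist_torque'],s['joints'][5],s['grasp_force'])"
```

```text
[ 3.13892625e+00 -2.47802103e-05  7.04946273e-01] [-0.44848739  0.11972604  0.90330857] 0.8407326201893334 47.22197962459177
```

The hard stop is clear: the torque jumped to 0.9 N m, which puts the seat at yaw ≈0.766. Backing off to yaw ≈2.337.

Emit:
jog_arm --grip '[0,0,0,0,0,0,0,0,0,0,0,0,0,0,0]' --travel '[[0,0,0.001],[0,0,0.002],[0,0,0.002],[0,0,0.003],[0,0,0.004],[0,0,0.005],[0,0,0.006],[0,0,0.007],[0,0,0.007],[0,0,0.008],[0,0,0.0085],[0,0,0.0085],[0,0,0.0085],[0,0,0.0085],[0,0,0.0085]]' --turn '[[0,0,0.05],[0,0,0.1],[0,0,0.15],[0,0,0.2],[0,0,0.25],[0,0,0.3],[0,0,0.35],[0,0,0.4],[0,0,0.45],[0,0,0.49],[0,0,0.522],[0,0,0.522],[0,0,0.522],[0,0,0.522],[0,0,0.522]]'

```text
time: 21.72
position: [648.0, 83.4, 88.7]
tool_rot: [3.141, 0.001, 2.34]
contact_force: [-0.5, -2.8, 5.3]
finger_gap: 0.107
grasp_force: 33.1
```

```bash
python3 - <<'E'
from h import *
s=state();print(s['tool_rot'],s['wrist_torque'],s['grasp_force'],s['qvel'])
f=snap('scene','scene5')
cv2.imwrite('pics/s5c.png',cv2.resize(f['img'][150:310,210:380,::-1],None,fx=3.5,fy=3.5,interpolation=cv2.INTER_CUBIC))
E
```

```text
[3.14115043e+00 1.18372223e-03 2.33991452e+00] [-0.46089235  0.18355803  0.02410294] 33.058993220329285 [-2.11276524e-04  2.37583496e-04 -1.88930132e-05  8.33913431e-04
  2.87781508e-04  9.98710663e-04]
```

View pics/s5c.png

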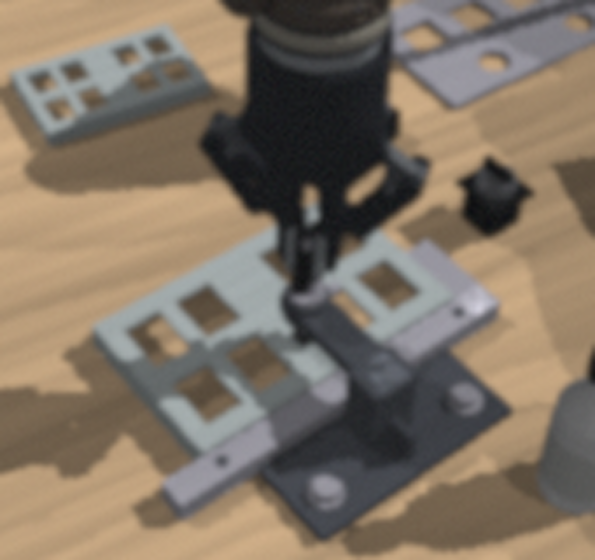

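The fingers hold the wing at crop (310,255), the panel is still flush in the corner, and the screw is about −1.57 off its seat. Handing in.

```bash
python3 -c "
from h import *
print(finish_job())"
```

```text
the job is handed in; nothing more can be done
None
```

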